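# Set up the jigger: seat the mould and hold up the profile lever

### The job

Set up the jigger for the next batch: gently seat the flanged plaster mould in the round cup head, so that its flange lies level on the rim, and let go of it. Then pick up the profile lever by its balance point (it is heavy at one end) and hold it level and still above the jigger, the way it will be mounted: template centred over the mould, with its lower edge about 70 mm above the mould's top, and cross pin straight above the forked post. Finish while holding it there, touching neither mould nor jigger, and leave the other things on the table where they are.

Things in the scene. Friction and masses are not known exactly. Their poses are not given: they have to be found in the camera images.
- jigger: the jigger, fixed: a low grey base with an aluminium cup head (open cup, outer diameter 120 mm, bore 100, rim 50 above the table, inner floor 22) at one end and a forked post at the other. Origin on the table under the cup's axis; +x points level from post to cup, z up. Base 12 thick: disc of diameter 150 under the cup, strip 60 wide ending 245 from the cup's axis on the -x side
- cup_mouth (a point): centre of the cup head's mouth, level with its rim, 50 mm above the table
- fork (a point): middle of the fork at the top of the post, 150 mm above the table; the post stands 215 mm from the cup's axis (-x of the jigger), is 14 mm thick and 40 mm wide; the fork's slot is 28 mm wide and 20 mm deep
- mould: flanged round mould of white plaster, about 0.35 kg: spigot below (diameter 92 mm, 16 high), flange (diameter 124, 14 thick), on top a straight round plug to grip (diameter 50, 42 high); 72 high, axis z. Origin at the centre of the spigot's underside; starts upright on the table. Seated, spigot in the bore and flange on the rim: origin 34 mm above the table, top of the plug 106 mm
- lever: profile lever of plain steel, about 0.8 kg, flat on the table: straight bar (x -135 to 120 mm, 16 wide, 14 high, middle 37 above the underside), upright round iron weight at x = -135 (diameter 44, 46 high), template at the +x end. Origin in the underside's plane, z up, x along the bar to the template. BALANCE POINT x = -57 mm: on the bar, 78 from the weight's axis. A firm grip does no harm
- template (a point): middle of the template's lower edge, on the lever at x = 120 mm, in the underside's plane, 177 mm from the balance point. The template is an upright plate under the bar's end, in line with it (x 90 to 150 mm, 6 mm thick, 40 mm high), in a clamp block (x 90 to 120 mm, 24 mm wide, 20 mm high). Template and weight rest on the table at the start
- pin (a point): middle of the lever's thin cross pin (diameter 8 mm, 36 mm long) at x = -95 mm, 37 mm above the underside, 38 mm from the balance point; 215 mm from the template's middle along the bar, as the fork is from the cup's axis
- small_mould: smaller plaster mould without flange (foot diameter 76 mm, 55 mm high, plug diameter 42 mm): not wanted, leave. Origin at the centre of its underside
- knife: palette knife lying on the table, 170 mm long, bystander
- brush: brush lying on the table, 180 mm long, bystander
- bowl: terracotta bowl, diameter 110 mm, 45 mm high, bystander
- prop: white kiln prop, upright, diameter 40 mm, 75 mm high, bystander
- jar: small jar, diameter 60 mm, 70 mm high, bystander
- beaker: white beaker, diameter 80 mm, 90 mm high, bystander
Things that resemble listed ones, but are neither listed nor needed, are in the scene too. What is shaped like the mould but blue or pink is not meant.

How it is judged (in metres and radians):
On the way, in this order (a step that is already met when the one before it is completed fails the run):
1. the flanged mould sits level in the cup head, let go (horizontal distance between mould and cup_mouth below 0.007 m and height (world z) of mould below 0.038 m and angle between mould's own z axis and vertical below 0.05 rad and contact force between the fingers and mould below 0.1 N and linear speed of mould below 0.02 m/s), for 0.3 s.
2. the lever is carried clear of the table, gripped within 22 mm of its balance point and about level (contact force between the fingers and lever above 1 N and x of the grasp point in the frame of lever between -0.079 and -0.035 m and height (world z) of template above 0.05 m and height (world z) of pin above 0.087 m and angle between lever's own z axis and vertical below 0.15 rad), for 0.2 s.
At the end, for the whole second after the job is handed in: Still held within 22 mm of its balance point, level to 0.09 rad, touching only the gripper; template within 20 mm of the cup's axis from above, lower edge 40 to 100 mm over the mould; pin within 25 mm of the fork. Mould untouched, within 7 mm of the axis, down to 4 mm, level to 0.05 rad (horizontal distance between mould and cup_mouth below 0.007 m and height (world z) of mould below 0.038 m and angle between mould's own z axis and vertical below 0.05 rad and contact force between the fingers and lever above 1 N and x of the grasp point in the frame of lever between -0.079 and -0.035 m and contact force between each of the fingers, the arm and mould below 0.1 N and angle between lever's own z axis and vertical below 0.09 rad and horizontal distance between template and cup_mouth below 0.02 m and horizontal distance between pin and fork below 0.025 m and height (world z) of template between 0.146 and 0.206 m and contact force between each of lever, the arm and jigger below 0.2 N and contact force between lever and mould below 0.2 N and linear speed of lever below 0.03 m/s and angular speed of lever below 0.15 rad/s); the arm keeps its last pose, push and grip.
It fails at once if the plaster mould is let fall (more than about 10 mm) (contact force between the fingers and mould below 0.1 N and height (world z) of mould above 0.034 m and linear speed of mould above 0.45 m/s).
It fails at once if the plaster mould is dropped or slammed onto the jigger (over 60 N) (contact force between mould and jigger above 60 N).
It fails at once if a bystander is moved by more than 40 mm (distance of any of small_mould, knife, brush, bowl, prop, jar, beaker from where it was at the start of the episode above 0.04 m).
It also fails if it takes over 64 s, if anything falls off the work surface, if the arm or the gripper's body presses on something with over 40 N, if the wrist force passes 120 N, or if a joint passes its speed limit or range.

### The arm

A 6-joint arm with a two-finger parallel gripper is mounted at the origin on the work surface. World frame = base frame: x ahead of the robot, y to its left, z up, the work surface at z = 0. Lengths are in m, angles in degrees, forces in N, time in s.
With the tool pointing down it reaches from about 0.275 to 0.725 m from the base axis. Payload 5.6 kg.
Tool frame: the origin (TCP) lies at the very end of the fingers, on their centre line; the grasp point (between the pads) lies 19 mm behind it; z points along the fingers, y is the line along which they close (so a half turn about z gives the same grasp; the last joint's range is limited). The gripper opens to 85 mm and grips with 20 to 120 N. Pads are 22 mm wide; open, the fingers measure 114 mm over their backs; the gripper's body (76 mm by 85 mm) begins 54 mm behind the grasp point. The pads swing forward as they close: fully open they stand 13 mm farther back than shut.
Start: joints at [90.963, 14.616, 6.199, 0, -81.583, -16.306], TCP at [0.146, 0.53, 0.231] pointing down, gripper open.
Joint ranges: [-168.99, 168.99], [-69.2, 112.95], [-62.41, 85.93], [-164.36, 98.24], [-168.68, -3.75], [-174.98, 174.98]. Speed limits (degrees/s): [147.25, 147.25, 180, 180, 180, 180].

### API

Orientations are given as a 3x3 rotation matrix whose columns are the frame's x, y, z axes.
In Python, from station import env, eyes, ticket gives the robot as it stands.
- The arm moves only by the tool drive_tool, never from a script. Its argument "rows" is one flat list of numbers, 7 for each row, row after row: the shift along the tool's x, y, z in cm, then the turn, a rotation vector about the tool's x, y, z in degrees, then the gripper command: -1 is shut, 1 is fully open, values between are in proportion. In form: [x, y, z, ax, ay, az, fingers, x, y, z, ax, ay, az, fingers, ...]. A call has 1 to 20 rows; each row shifts and turns the commanded pose from where the row before left it, along the tool's axes as they then stand; what a row does not reach is not made up. A row lasts 1/10 s, in which the tool goes at most 50 mm and 8.59 degrees, less where a joint would pass 70% of its speed; a pose out of reach is approached as far as the arm can. A call with a gripper value outside its range is refused whole. The fingers move at their own pace and stop on an object; "newtons" is the grip in N (left out, the last holds). Time passes only in rows, so rows that do not move let the fingers close. It gives the time, the measured TCP pose, the force, the opening and the grip force at its end, in the units of the state.
- env.get_state(): the state, without advancing time (a new reading comes with each control period).
- eyes.get_image(name): name is "side" or "top"; returns a dict with "color" (420x560x3 uint8, red, green, blue), "range_z" (420x560 float32, m along the optical axis (not along the pixel's ray), 0 where there is no reading), "intrinsics" (3x3 intrinsics, pixels), "view" (4x4, takes a point from world to camera coordinates). Camera axes: x right, y up, looking along -z (the intrinsics and any distortion apply to the point x, -y, -z); pixel columns grow to the right and rows downward; lengths in m; the calibration is good to about 2 mm. A picture is of the moment at which its call begins.
- ticket.job_done(): hands the job in; it is judged then, once.
The state is a dict: "time": time; "joint_pos": joint angles; "qvel": joint speeds; "effort": joint torques, N m; "tcp_pos": TCP position; "tool_rot": TCP orientation; "wrist_force": force on the tool from outside, world axes, zero at the start; "torque": the same for the moment, N m; "width": finger opening in m; "grip_force": force on a finger pad.
Only numpy, scipy, OpenCV 4.12 (cv2) and the standard library are available. Lean on these libraries where they do the work, as an engineer would, in place of code of your own. Each camera call takes 0.05 s, during which the arm holds its last target. There are 200 camera calls.

## Working session

There is one attempt and no reset: what is moved stays moved. The work goes in short steps, Python scripts to look and compute and a tool call to move; the robot and the scene stay as the last step left them, time stands still between calls to the robot, and variables do not carry over. Pictures are saved under pics/ and viewed, at most 10 in all, crops included, and the job is handed in when it is done.

Besides the shell and the picture viewer there is one more tool, called as name(argument=value, ...) on one line, values as JSON. drive_tool: Moves the arm, as the interface text tells. Its arguments: {"type":"object","properties":{"rows":{"type":"array","items":{"type":"number"}},"newtons":{"type":"number"}},"required":["rows"]}

```bash
mkdir -p pics; ls; cat > h.py <<'E'
import numpy as np,cv2
from station import env,eyes,ticket
def grab(n):
    d=eyes.get_image(n);return d
def pts(d):
    z=d["range_z"].astype(float);K=np.array(d["intrinsics"]);V=np.array(d["view"])
    v,u=np.mgrid[:z.shape[0],:z.shape[1]]
    p=np.stack([(u-K[0,2])/K[0,0]*z,-(v-K[1,2])/K[1,1]*z,-z,np.ones_like(z)],-1)
    w=p@np.linalg.inv(V).T
    w=w[...,:3];w[z==0]=np.nan
    return w
E
python3 - <<'E'
from h import *
for n in("top","side"):
    d=grab(n);cv2.imwrite(f"pics/{n}0.png",d["color"][...,::-1]);np.savez(f"{n}0.npz",**{k:np.array(v) for k,v in d.items() if not isinstance(v,str)})
    print(d.keys(),d["intrinsics"],np.linalg.inv(d["view"])[:3,3])
s=env.get_state();print(s)
E
```

```text
pics
dict_keys(['color', 'range_z', 'intrinsics', 'view']) [[385.67611865   0.         276.82381762]
 [  0.         385.67611865 212.79045959]
 [  0.           0.           1.        ]] [0.40029107 0.03128343 1.17804373]
dict_keys(['color', 'range_z', 'intrinsics', 'view']) [[386.44144864   0.         276.14448395]
 [  0.         386.44144864 205.0398676 ]
 [  0.           0.           1.        ]] [ 0.2199849  -0.95418792  0.80994546]
{'time': 0.1, 'joint_pos': array([ 9.09600348e+01,  1.46518031e+01,  6.13785250e+00, -2.41900615e-02,
       -8.15857529e+01, -1.63070561e+01]), 'qvel': array([-0.05053484,  0.00332938,  0.14059281,  0.11408479, -0.08642102,
       -0.07119276]), 'effort': array([-1.57413626e-03, -3.87604916e+01,  2.38473237e+01,  5.37783623e+00,
       -3.77691875e-03,  2.91500157e-06]), 'tcp_pos': array([0.14538966, 0.5299618 , 0.23046487]), 'tool_rot': array([[ 9.64324107e-01, -2.64724131e-01, -3.88437020e-04],
       [-2.64724401e-01, -9.64322529e-01, -1.74689424e-03],
       [ 8.78664915e-05,  1.78740099e-03, -9.99998399e-01]]), 'wrist_force': array([-0.76685592, -0.09037763,  0.12292605]), 'torque': array([-0.00135158, -0.00713548, -0.03989077]), 'grip_force': 0.0, 'width': 0.08570260625741097}
```

View pics/top0.png

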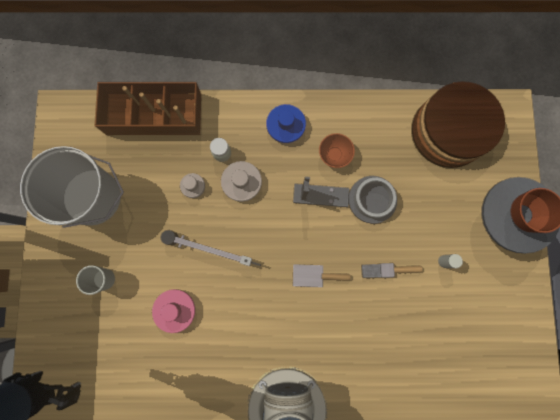

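View pics/side0.png

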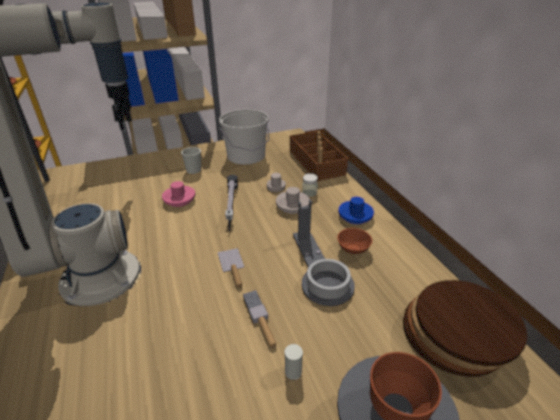

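The top view shows the white flanged mould at (240,182), the smaller white one at (192,186), and the blue (287,123) and pink (173,311) decoys. The jigger's cup is at (373,198) and its post near (307,190). The lever's weight is at (169,238) and its template end near (246,261). The white one at (240,182) fits, because it is the larger and has a flange; I'll confirm that with a crop and measure.

```bash
cat > m.py <<'E'
from h import *
def circ(W,c,r,zlo,zhi):
    # points in height band near c -> minEnclosing circle
    m=(np.hypot(W[...,0]-c[0],W[...,1]-c[1])<r)&(W[...,2]>zlo)&(W[...,2]<zhi)
    P=W[m][:,:2]
    if len(P)<5: return len(P)
    (x,y),R=cv2.minEnclosingCircle((P*1000).astype(np.float32))
    return len(P),[round(x,1),round(y,1)],round(R,1),np.round(np.median(P,0)*1000,1),np.round(np.median(W[m][:,2])*1000,1)
E
python3 - <<'E'
from m import *
T={k:v for k,v in np.load("top0.npz").items()};S=dict(np.load("side0.npz"))
for nm,D in(("T",T),("S",S)):
    W=pts(D)
    if nm=="T": W0=W; 
    g=lambda u,v:W0[v,u]
    print(nm,"table z",np.nanmedian(W[...,2]))
    for n,(u,v),bands in(("mould",(240,182),[(.065,.08),(.024,.035)]),("small",(192,186),[(.048,.06),(.01,.04)]),("cup",(373,198),[(.044,.055),(.015,.028)]),("post",(307,190),[(.135,.16),(.12,.16)])):
        c=g(u,v)[:2]
        for b in bands: print(n,np.round(g(u,v),3),b,circ(W,c,.09,*b))
    c=g(207,248)[:2]
    m=(np.hypot(W[...,0]-c[0],W[...,1]-c[1])<.2)&(W[...,2]>.034)&(W[...,2]<.06)
    l,_,st,ct=cv2.connectedComponentsWithStats(m.astype(np.uint8))[0:4] if 0 else cv2.connectedComponentsWithStats(m.astype(np.uint8))
    for i in range(1,l):
        if st[i,4]>30:
            P=W[_==i]; r=cv2.minAreaRect((P[:,:2]*1000).astype(np.float32));print(" lev",st[i],np.round(r[0]),np.round(r[1]),r[2],np.round(np.median(P[:,2]),3))
im=T["color"][...,::-1]
a=cv2.resize(im[140:290,150:420],None,fx=2.9,fy=2.9,interpolation=cv2.INTER_CUBIC);cv2.imwrite("pics/crop1.png",a)
E
```

```text
T table z -0.0014272539158183273
mould [0.651 0.137 0.072] (0.065, 0.08) (215, [666.1, 139.6], 24.7, array([665.5, 139.8]), np.float64(71.4))
mould [0.651 0.137 0.072] (0.024, 0.035) (1002, [666.3, 139.8], 62.6, array([660.5, 137.3]), np.float64(29.4))
small [0.643 0.28  0.057] (0.048, 0.06) (149, [655.6, 291.1], 20.6, array([655.2, 290.6]), np.float64(54.0))
small [0.643 0.28  0.057] (0.01, 0.04) (339, [651.3, 259.1], 69.0, array([647.8, 278.8]), np.float64(18.0))
cup [ 0.613 -0.267  0.012] (0.044, 0.055) (398, [611.6, -265.3], 60.3, array([ 612.4, -266.6]), np.float64(48.5))
cup [ 0.613 -0.267  0.012] (0.015, 0.028) (123, [604.7, -249.7], 69.8, array([ 607.9, -266.4]), np.float64(20.6))
post [ 0.611 -0.053  0.15 ] (0.135, 0.16) (35, [629.4, -50.4], 20.6, array([642.9, -50.9]), np.float64(147.6))
post [ 0.611 -0.053  0.15 ] (0.12, 0.16) (91, [629.4, -50.4], 20.6, array([629.8, -51. ]), np.float64(130.8))
 lev [184 182  13   9  74] [644. 287.] [16. 36.] 16.602497100830078 0.053
 lev [160 230 101  36 687] [452. 228.] [307.  41.] 71.24982452392578 0.044
 lev [171 302  10  12  31] [294.
[... 479 characters left out ...]
9, 270.7]), np.float64(16.9))
cup [ 0.613 -0.267  0.012] (0.044, 0.055) (380, [608.7, -269.3], 61.0, array([ 606.4, -277.6]), np.float64(47.5))
cup [ 0.613 -0.267  0.012] (0.015, 0.028) (256, [607.5, -273.0], 58.9, array([ 608.4, -282. ]), np.float64(21.3))
post [ 0.611 -0.053  0.15 ] (0.135, 0.16) (33, [626.9, -60.0], 20.3, array([640.4, -58.5]), np.float64(144.4))
post [ 0.611 -0.053  0.15 ] (0.12, 0.16) (88, [626.9, -60.0], 20.3, array([628.3, -59. ]), np.float64(129.0))
 lev [226 175  12  48 271] [450. 223.] [306.  40.] 70.95869445800781 0.043
 lev [271 174   8   9  55] [644. 280.] [19. 39.] 20.721681594848633 0.049
 lev [177 187   9   9  46] [290. 309.] [37. 11.] 35.80231475830078 0.047
```

View pics/crop1.png

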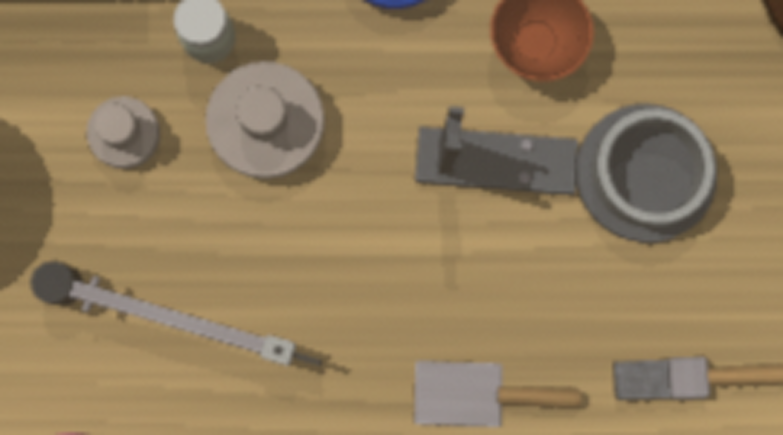

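The crop confirms it: at (265,120) is the larger white mould with its flange (top at z ≈ 72 mm, radii 25 and 62 mm), and at (122,133) the small one. The cup is at (657,168), the post at (453,135), and the lever runs from its weight at (53,283) to its clamp at (278,350). First I'll move above the mould.

drive_tool(rows=[1.5, 0.6, 0.2, 0, 0, 0, 1, 2.5, 1.0, 0.3, 0, 0, 0, 1, 3.5, 1.4, 0.5, 0, 0, 0, 1, 3.5, 1.4, 0.5, 0, 0, 0, 1, 3.6, 1.4, 0.5, 0, 0, 0, 1, 3.6, 1.4, 0.5, 0, 0, 0, 1, 3.6, 1.4, 0.5, 0, 0, 0, 1, 3.6, 1.4, 0.5, 0, 0, 0, 1, 3.6, 1.4, 0.5, 0, 0, 0, 1, 3.6, 1.4, 0.5, 0, 0, 0, 1, 3.6, 1.4, 0.5, 0, 0, 0, 1, 3.6, 1.4, 0.5, 0, 0, 0, 1, 3.6, 1.4, 0.5, 0, 0, 0, 1, 3.6, 1.4, 0.5, 0, 0, 0, 1, 3.6, 1.4, 0.5, 0, 0, 0, 1, 3.6, 1.4, 0.5, 0, 0, 0, 1, 3.5, 1.4, 0.5, 0, 0, 0, 1, 2.5, 1.1, 0.5, 0, 0, 0, 1, 1.3, 0.6, 0.5, 0, 0, 0, 1, 0, 0, 0, 0, 0, 0, 1], newtons=25)

```text
time: 2.1
tcp_pos: [0.6744, 0.1312, 0.1393]
tool_rot: [[0.964, -0.267, -0.003], [-0.267, -0.964, -0.001], [-0.003, 0.002, -1.0]]
wrist_force: [0.7, -0.0, -0.4]
width: 0.0854
grip_force: 0.0
```

drive_tool(rows=[-0.5, -0.2, 0.5, 0, 0, 0, 1, -0.5, -0.2, 1.0, 0, 0, 0, 1, 0, 0, 1.5, 0, 0, 0, 1, 0, 0, 1.5, 0, 0, 0, 1, 0, 0, 1.5, 0, 0, 0, 1, 0, 0, 1.5, 0, 0, 0, 1, 0, 0, 1.3, 0, 0, 0, 1, 0, 0, 0.9, 0, 0, 0, 1, 0, 0, 0.5, 0, 0, 0, 1, 0, 0, 0, 0, 0, 0, 1, 0, 0, 0, 0, 0, 0, -1, 0, 0, 0, 0, 0, 0, -1, 0, 0, 0, 0, 0, 0, -1, 0, 0, 0, 0, 0, 0, -1, 0, 0, 0, 0, 0, 0, -1, 0, 0, 0, 0, 0, 0, -1, 0, 0, 0, 0, 0, 0, -1, 0, 0, 0, 0, 0, 0, -1], newtons=25)

```text
time: 3.9
tcp_pos: [0.6661, 0.1394, 0.0404]
tool_rot: [[0.964, -0.265, 0.001], [-0.265, -0.964, -0.0], [0.001, 0.0, -1.0]]
wrist_force: [-1.6, -2.7, 5.7]
width: 0.0493
grip_force: 26.6
```

drive_tool(rows=[0, 0, -0.5, 0, 0, 0, -1, 0, 0, -1.0, 0, 0, 0, -1, 0, 0, -2, 0, 0, 0, -1, 0, 0, -3, 0, 0, 0, -1, 0, 0, -3, 0, 0, 0, -1, 0, 0, -3, 0, 0, 0, -1, 0, 0, -3, 0, 0, 0, -1, 0, 0, -2.5, 0, 0, 0, -1, 0, 0, -1.5, 0, 0, 0, -1, 0, 0, -0.5, 0, 0, 0, -1, 0, 0, 0, 0, 0, 0, -1], newtons=35)

```text
time: 5.0
tcp_pos: [0.6657, 0.1402, 0.2394]
tool_rot: [[0.964, -0.264, 0.0], [-0.264, -0.964, 0.001], [0.0, -0.001, -1.0]]
wrist_force: [0.1, -0.5, -3.4]
width: 0.0487
grip_force: 37.1
```

drive_tool(rows=[0.1, 0.8, 0, 0, 0, 0, -1, 0.2, 1.6, 0, 0, 0, 0, -1, 0.3, 2.6, 0, 0, 0, 0, -1, 0.4, 3, 0, 0, 0, 0, -1, 0.4, 3, 0, 0, 0, 0, -1, 0.4, 3, 0, 0, 0, 0, -1, 0.4, 3, 0, 0, 0, 0, -1, 0.4, 3, 0, 0, 0, 0, -1, 0.4, 3, 0, 0, 0, 0, -1, 0.4, 3, 0, 0, 0, 0, -1, 0.4, 3, 0, 0, 0, 0, -1, 0.4, 3, 0, 0, 0, 0, -1, 0.4, 3, 0, 0, 0, 0, -1, 0.4, 2.6, 0, 0, 0, 0, -1, 0.3, 1.6, 0, 0, 0, 0, -1, 0.1, 0.8, 0, 0, 0, 0, -1, 0, 0, 0, 0, 0, 0, -1, 0, 0, 0, 0, 0, 0, -1])

```text
time: 6.8
tcp_pos: [0.612, -0.2595, 0.2391]
tool_rot: [[0.964, -0.264, -0.0], [-0.264, -0.964, 0.001], [-0.0, -0.0, -1.0]]
wrist_force: [-0.0, 0.5, -3.7]
width: 0.0492
grip_force: 37.2
```

drive_tool(rows=[0, 0, 0.5, 0, 0, 0, -1, 0, 0, 1.0, 0, 0, 0, -1, 0, 0, 2, 0, 0, 0, -1, 0, 0, 2, 0, 0, 0, -1, 0, 0, 2, 0, 0, 0, -1, 0, 0, 1, 0, 0, 0, -1, 0, 0, 0.5, 0, 0, 0, -1, 0, 0, 0, 0, 0, 0, -1, 0, 0, 0, 0, 0, 0, -1])

```text
time: 7.7
tcp_pos: [0.6125, -0.2604, 0.1503]
tool_rot: [[0.964, -0.264, 0.002], [-0.264, -0.964, -0.001], [0.002, 0.0, -1.0]]
wrist_force: [0.2, -0.1, -3.7]
width: 0.0489
grip_force: 37.2
```

```bash
python3 - <<'E'
from m import *
s=env.get_state();t=s["tcp_pos"];print(t,s["tool_rot"].round(4).tolist(),s["wrist_force"],s["width"])
im=[]
for n in("top","side"):
    d=grab(n);W=pts(d);im.append(d["color"][...,::-1])
    # flange top expected z = t.z-.0404+.030
    for lo,hi in((-.018,0.002),(-.028,-.018)):
        print(n,circ(W,t,.075,t[2]+lo,t[2]+hi))
    print(n,"cup",circ(W,(.61,-.267),.075,.042,.055))
a=im[0][120:280,270:470];b=im[1][180:340,250:450]
cv2.imwrite("pics/hold1.png",cv2.resize(np.hstack([a,b]),(800,320),interpolation=cv2.INTER_CUBIC))
E
```

```text
[ 0.6124828  -0.2603869   0.15032148] [[0.9644, -0.2644, 0.0016], [-0.2644, -0.9644, -0.0008], [0.0017, 0.0003, -1.0]] [ 0.24705802 -0.06332282 -3.68179152] 0.048915112132085464
top (363, [613.1, -256.7], 62.0, array([ 579.5, -274.6]), np.float64(138.7))
top 3
top cup (34, [560.3, -285.6], 19.2, array([ 558.9, -279.7]), np.float64(49.3))
side (875, [609.9, -261.7], 63.3, array([ 595.8, -279.9]), np.float64(138.2))
side (96, [606.0, -272.3], 60.4, array([ 584.5, -311.5]), np.float64(128.7))
side cup (330, [607.6, -271.5], 60.2, array([ 589.3, -295.8]), np.float64(47.6))
```

View pics/hold1.png

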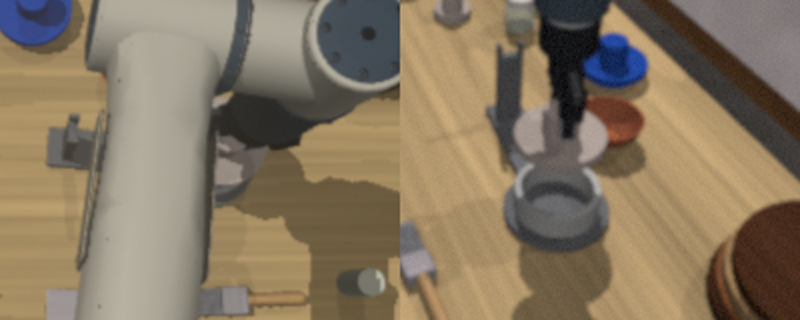

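The picture shows the mould held level over the cup: in the right (side) half its flange is at (560,135) and the cup at (557,195). I'll refine the cup centre by casting the rim contours onto their known planes.

```bash
cat >> m.py <<'E'
def cast(d,uv,z):
    K=np.array(d["intrinsics"]);M=np.linalg.inv(np.array(d["view"]))
    r=np.stack([(uv[:,0]-K[0,2])/K[0,0],-(uv[:,1]-K[1,2])/K[1,1],-np.ones(len(uv))],-1)@M[:3,:3].T
    return M[:3,3]+r*((z-M[2,3])/r[:,2])[:,None]
def rim(d,mask,z):
    c=max(cv2.findContours(mask.astype(np.uint8),cv2.RETR_EXTERNAL,cv2.CHAIN_APPROX_NONE)[0],key=len)[:,0].astype(float)
    P=cast(d,c,z)[:,:2]
    for _ in range(3):
        A=np.c_[2*P,np.ones(len(P))];s=np.linalg.lstsq(A,(P**2).sum(1),rcond=None)[0];R=np.sqrt(s[2]+s[:2]@s[:2])
        e=np.abs(np.hypot(*(P-s[:2]).T)-R);k=e<max(.003,2*np.median(e));P=P[k]
    return np.round(s[:2]*1000,1),round(R*1000,1),len(P),round(e.std()*1000,2)
E
python3 - <<'E'
from m import *
near=lambda W,c,r:np.hypot(W[...,0]-c[0],W[...,1]-c[1])<r
for n in("top","side"):
    D=dict(np.load(n+"0.npz"));W=pts(D)
    print(n,"cup",rim(D,near(W,(.61,-.268),.075)&(W[...,2]>.04)&(W[...,2]<.06),.05),
     "mould flange",rim(D,near(W,(.665,.138),.075)&(W[...,2]>.024),.03),"plug",rim(D,near(W,(.665,.138),.075)&(W[...,2]>.062),.072))
d=grab("side");W=pts(d);h=d["color"].astype(int)
m=near(W,(.612,-.261),.075)&(W[...,2]>.131)&(W[...,2]<.15)
print("held",rim(d,m,.140))
E
```

```text
top cup (array([ 611. , -263.9]), np.float64(58.9), 111, np.float64(0.5)) mould flange (array([665.7, 139.2]), np.float64(60.4), 113, np.float64(0.47)) plug (array([664.7, 139.2]), np.float64(23.6), 45, np.float64(0.43))
side cup (array([ 606.6, -274.2]), np.float64(60.1), 103, np.float64(0.79)) mould flange (array([662. , 135.4]), np.float64(60.7), 62, np.float64(3.5)) plug (array([660.3, 127.1]), np.float64(24.7), 25, np.float64(0.77))
held (array([ 607.5, -267.7]), np.float64(61.1), 78, np.float64(0.66))
```

drive_tool(rows=[0, 0.2, 0.5, 0, 0, 0, -1, 0, 0.25, 1, 0, 0, 0, -1, 0, 0, 1, 0, 0, 0, -1, 0, 0, 1, 0, 0, 0, -1, 0, 0, 1, 0, 0, 0, -1, 0, 0, 0.5, 0, 0, 0, -1, 0, 0, 0.2, 0, 0, 0, -1, 0, 0, 0, 0, 0, 0, -1, 0, 0, 0, 0, 0, 0, -1])

```text
time: 8.75
tcp_pos: [0.6111, -0.2647, 0.0978]
tool_rot: [[0.964, -0.264, 0.001], [-0.264, -0.964, -0.0], [0.001, 0.0, -1.0]]
wrist_force: [0.0, -0.2, -4.0]
width: 0.0488
grip_force: 37.2
```

```bash
python3 - <<'E'
from m import *
near=lambda W,c,r:np.hypot(W[...,0]-c[0],W[...,1]-c[1])<r
s=env.get_state();t=s["tcp_pos"];print(t,s["wrist_force"])
d=grab("side");W=pts(d)
zf=t[2]-.0104
m=near(W,t,.075)&(W[...,2]>zf-.009)&(W[...,2]<zf+.01)
print("held",rim(d,m,zf))
E
```

```text
[ 0.61110183 -0.26466944  0.09783757] [ 0.03193444 -0.15208288 -3.97316379]
held (array([ 606.4, -271.5]), np.float64(60.6), 77, np.float64(0.64))
```

drive_tool(rows=[0, 0.1, 0.2, 0, 0, 0, -1, 0, 0, 0.3, 0, 0, 0, -1, 0, 0, 0.2, 0, 0, 0, -1, 0, 0, 0.2, 0, 0, 0, -1, 0, 0, 0.2, 0, 0, 0, -1, 0, 0, 0.1, 0, 0, 0, -1, 0, 0, 0, 0, 0, 0, -1])

```text
time: 9.5
tcp_pos: [0.6105, -0.2656, 0.0852]
tool_rot: [[0.964, -0.265, -0.0], [-0.265, -0.964, -0.0], [-0.0, 0.0, -1.0]]
wrist_force: [-0.7, -1.6, -4.2]
width: 0.0486
grip_force: 37.2
```

The spigot is in the bore with hardly any side load. I'll nudge it 1 mm toward -y and lower it onto the rim.

drive_tool(rows=[0, 0.1, 0.1, 0, 0, 0, -1, 0, 0, 0.2, 0, 0, 0, -1, 0, 0, 0.2, 0, 0, 0, -1, 0, 0, 0.2, 0, 0, 0, -1, 0, 0, 0.15, 0, 0, 0, -1, 0, 0, 0.1, 0, 0, 0, -1, 0, 0, 0, 0, 0, 0, -1])

```text
time: 10.2
tcp_pos: [0.6101, -0.2664, 0.0756]
tool_rot: [[0.964, -0.265, -0.0], [-0.265, -0.964, 0.0], [-0.0, -0.0, -1.0]]
wrist_force: [0.2, 0.2, -4.8]
width: 0.0489
grip_force: 37.2
```

drive_tool(rows=[0, 0, 0.07, 0, 0, 0, -1, 0, 0, 0.07, 0, 0, 0, -1, 0, 0, 0, 0, 0, 0, -1])

```text
time: 10.5
tcp_pos: [0.6103, -0.2665, 0.0747]
tool_rot: [[0.964, -0.264, 0.0], [-0.264, -0.964, -0.0], [0.0, 0.0, -1.0]]
wrist_force: [-0.5, 0.2, -2.3]
width: 0.0489
grip_force: 37.3
```

drive_tool(rows=[0, 0, 0.04, 0, 0, 0, -1, 0, 0, 0, 0, 0, 0, 0.3, 0, 0, 0, 0, 0, 0, 0.6, 0, 0, 0, 0, 0, 0, 1, 0, 0, 0, 0, 0, 0, 1, 0, 0, 0, 0, 0, 0, 1, 0, 0, 0, 0, 0, 0, 1, 0, 0, 0, 0, 0, 0, 1, 0, 0, -0.5, 0, 0, 0, 1, 0, 0, -1.5, 0, 0, 0, 1, 0, 0, -3, 0, 0, 0, 1, 0, 0, -3, 0, 0, 0, 1, 0, 0, -3, 0, 0, 0, 1, 0, 0, -3, 0, 0, 0, 1, 0, 0, -1, 0, 0, 0, 1, 0, 0, 0, 0, 0, 0, 1])

```text
time: 12.1
tcp_pos: [0.611, -0.2668, 0.2262]
tool_rot: [[0.964, -0.265, 0.004], [-0.265, -0.964, -0.001], [0.004, -0.0, -1.0]]
wrist_force: [0.7, -0.0, -0.8]
width: 0.0853
grip_force: 0.0
```

```bash
python3 - <<'E'
from m import *
near=lambda W,c,r:np.hypot(W[...,0]-c[0],W[...,1]-c[1])<r
s=env.get_state();t=s["tcp_pos"];print(t,s["width"],s["time"])
d=grab("side");W=pts(d)
m=near(W,(.61,-.266),.08)&(W[...,2]>.056)&(W[...,2]<.07)
print("flange",rim(d,m,.064))
P=W[near(W,(.61,-.27),.056)&(W[...,2]>.056)&(W[...,2]<.07)]
k=P[:,2]-np.median(P[:,2]);P=P[np.abs(k)<.004]
print("plane",np.linalg.lstsq(np.c_[P[:,:2]-P[:,:2].mean(0),np.ones(len(P))],P[:,2],rcond=None)[0],len(P))
m=near(W,(.61,-.27),.06)&(W[...,2]>.097)&(W[...,2]<.12);print("plug",rim(d,m,.106),np.nanmedian(W[m][:,2]))
cv2.imwrite("pics/seat.png",cv2.resize(d["color"][200:340,260:440,::-1],(720,560),interpolation=cv2.INTER_CUBIC))
E
```

```text
[ 0.61099463 -0.26675814  0.22621038] 0.08531502342436113 12.1
flange (array([ 605.9, -272.6]), np.float64(60.4), 77, np.float64(0.69))
plane [-0.00184989  0.00072041  0.06230585] 613
plug (array([ 606.3, -272.2]), np.float64(24.3), 44, np.float64(0.66)) 0.10371592315713507
```

View pics/seat.png

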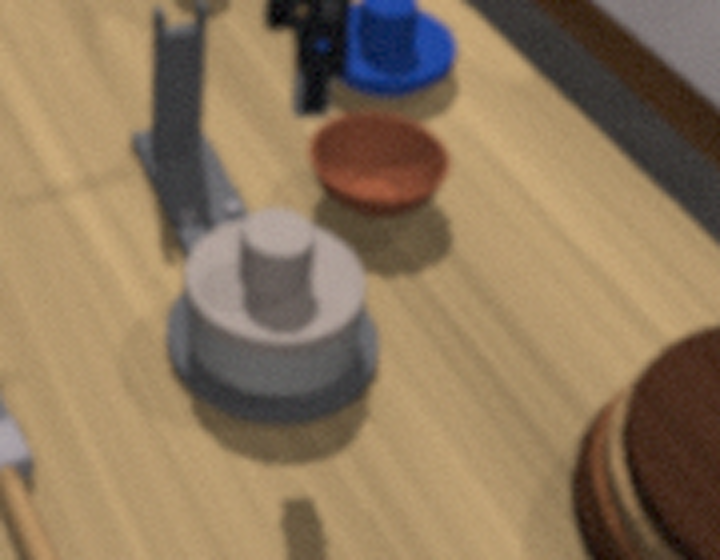

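The mould is seated: flange at (275,280), level to about 0.002 rad, at 63 mm, and 1–2 mm from the cup's centre. Next I'll measure the lever.

```bash
python3 - <<'E'
from m import *
for n in("top","side"):
    D=dict(np.load(n+"0.npz"));W=pts(D);z=W[...,2]
    near=np.hypot(W[...,0]-.452,W[...,1]-.228)<.18
    a=(near&(z>.030)).astype(np.uint8)
    l,L,st,_=cv2.connectedComponentsWithStats(a);i=1+np.argmax(st[1:,4]);vv,uu=np.where(L==i)
    P=cast(D,np.c_[uu,vv].astype(float),.044)[:,:2]
    r=cv2.minAreaRect((P*1000).astype(np.float32));print(n,"rect",r)
    c=np.array(r[0])/1e3;th=np.radians(r[2] if r[1][0]>r[1][1] else r[2]+90);u=-np.array([np.cos(th),np.sin(th)]);
    s=(P-c)@u;w=(P-c)@[-u[1],u[0]]
    bar=(s>-.09)&(s<.08);f=np.polyfit(s[bar],w[bar],1);print("slope",f, "ends",s.min(),s.max())
    th2=np.arctan2(u[1],u[0])+np.arctan(f[0]);u2=np.array([np.cos(th2),np.sin(th2)])
    wm=P[s<s.min()+.046];(x,y),R=cv2.minEnclosingCircle((wm*1000).astype(np.float32));wc=np.array([x,y])/1e3
    b0=c+np.array([-u[1],u[0]])*f[1]
    bp=wc+.078*u2; bp=b0+u2*((bp-b0)@u2)
    print("yaw",np.degrees(th2),"weight",wc,R,"balance",bp,"template",bp+.177*u2, "tmpl end from wc", (P@u2).max()-wc@u2)
    k=(np.hypot(W[...,0]-.628,W[...,1]+.054)<.05)&(z>.12);vv,uu=np.where(k);Q=cast(D,np.c_[uu,vv].astype(float),.15)[:,:2];print("post",Q.mean(0),W[k].mean(0))
E
```

```text
top rect ((450.8844299316406, 227.43572998046875), (306.5595703125, 42.31519317626953), 71.1390609741211)
slope [0.03773063 0.00522559] ends -0.15327979742348732 0.15327977871011755
yaw -106.70015835294316 weight [0.49327411 0.35067004] 23.08148193359375 balance [0.47089151 0.27595043] template [0.42002823 0.10641599] tmpl end from wc 0.28385214044295304
post [ 0.62611577 -0.04993529] [ 0.62936745 -0.05110154  0.13512961]
side rect ((457.0541076660156, 213.12594604492188), (318.25360107421875, 39.324607849121094), 75.36527252197266)
slope [-0.04322687 -0.00393854] ends -0.15912683610920722 0.159126781603118
yaw -107.10990363706021 weight [0.48944568 0.34232016] 26.223979949951172 balance [0.4694765  0.26685529] template [0.41740212 0.09768893] tmpl end from wc 0.29235705094493325
post [ 0.61732102 -0.07988406] [ 0.62714946 -0.05824896  0.13354481]
```

drive_tool(rows=[-0.5, -0.9, 0, 0, 0, 0, 1, -1, -1.8, 0, 0, 0, 0, 1, -1.6, -2.8, 0, 0, 0, 0, 1, -1.8, -3.2, 0, 0, 0, 0, 1, -1.8, -3.2, 0, 0, 0, 0, 1, -1.8, -3.2, 0, 0, 0, 0, 1, -1.8, -3.2, 0, 0, 0, 0, 1, -1.8, -3.2, 0, 0, 0, 0, 1, -1.8, -3.2, 0, 0, 0, 0, 1, -1.8, -3.2, 0, 0, 0, 0, 1, -1.8, -3.2, 0, 0, 0, 0, 1, -1.8, -3.2, 0, 0, 0, 0, 1, -1.8, -3.2, 0, 0, 0, 0, 1, -1.8, -3.2, 0, 0, 0, 0, 1, -1.8, -3.1, 0, 0, 0, 0, 1, -1.6, -2.5, 0, 0, 0, 0, 1, -1.0, -1.5, 0, 0, 0, 0, 1, -0.4, -0.6, 0, 0, 0, 0, 1, 0, 0, 0, 0, 0, 0, 1])

```text
time: 14.05
tcp_pos: [0.4701, 0.2739, 0.2228]
tool_rot: [[0.965, -0.263, -0.002], [-0.263, -0.965, -0.001], [-0.001, 0.002, -1.0]]
wrist_force: [-0.4, 0.5, 0.4]
width: 0.0856
grip_force: 0.0
```

drive_tool(rows=[0, 0, 1, 0, 0, 3, 1, 0, 0, 1, 0, 0, 6, 1, 0, 0, 1, 0, 0, 8, 1, 0, 0, 1, 0, 0, 8, 1, 0, 0, 1, 0, 0, 8, 1, 0, 0, 1, 0, 0, 8, 1, 0, 0, 1, 0, 0, 8, 1, 0, 0, 1, 0, 0, 8, 1, 0, 0, 1, 0, 0, 8, 1, 0, 0, 1, 0, 0, 8, 1, 0, 0, 1, 0, 0, 8, 1, 0, 0, 0, 0, 0, 6, 1, 0, 0, 0, 0, 0, 4, 1, 0, 0, 0, 0, 0, 0, 1, 0, 0, 0, 0, 0, 0, 1])

```text
time: 15.55
tcp_pos: [0.4712, 0.2728, 0.1138]
tool_rot: [[-0.28, -0.96, -0.0], [-0.96, 0.28, -0.0], [0.0, 0.0, -1.0]]
wrist_force: [0.2, 0.3, -0.1]
width: 0.0852
grip_force: 0.0
```

drive_tool(rows=[-0.3, 0, 1, 0, 0, 0.4, 1, 0, 0, 1.5, 0, 0, 0, 1, 0, 0, 2, 0, 0, 0, 1, 0, 0, 2, 0, 0, 0, 1, 0, 0, 1.5, 0, 0, 0, 1, 0, 0, 1, 0, 0, 0, 1, 0, 0, 0.6, 0, 0, 0, 1, 0, 0, 0, 0, 0, 0, 1, 0, 0, 0, 0, 0, 0, -1, 0, 0, 0, 0, 0, 0, -1, 0, 0, 0, 0, 0, 0, -1, 0, 0, 0, 0, 0, 0, -1, 0, 0, 0, 0, 0, 0, -1, 0, 0, 0, 0, 0, 0, -1, 0, 0, 0, 0, 0, 0, -1, 0, 0, 0, 0, 0, 0, -1, 0, 0, 0, 0, 0, 0, -1], newtons=80)

```text
time: 17.25
tcp_pos: [0.4718, 0.2765, 0.0183]
tool_rot: [[-0.288, -0.958, -0.0], [-0.958, 0.288, 0.0], [-0.0, 0.0, -1.0]]
wrist_force: [-4.6, -0.0, 5.2]
width: 0.0145
grip_force: 78.3
```

drive_tool(rows=[0, 0, 0, 0, 0, 0, -1, 0, 0, 0, 0, 0, 0, -1, 0, 0, -0.3, 0, 0, 0, -1, 0, 0, -0.7, 0, 0, 0, -1, 0, 0, -1, 0, 0, 0, -1, 0, 0, -1.5, 0, 0, 0, -1, 0, 0, -1.5, 0, 0, 0, -1, 0, 0, -1.5, 0, 0, 0, -1, 0, 0, -1.5, 0, 0, 0, -1, 0, 0, -1.5, 0, 0, 0, -1, 0, 0, -1.5, 0, 0, 0, -1, 0, 0, -1, 0, 0, 0, -1, 0, 0, -0.5, 0, 0, 0, -1, 0, 0, 0, 0, 0, 0, -1, 0, 0, 0, 0, 0, 0, -1], newtons=110)

```text
time: 18.75
tcp_pos: [0.4715, 0.2762, 0.1422]
tool_rot: [[-0.288, -0.958, -0.001], [-0.958, 0.288, -0.001], [0.001, 0.001, -1.0]]
wrist_force: [-0.8, -1.0, -8.7]
width: 0.0141
grip_force: 107.6
```

```bash
cat > lv.py <<'E'
from m import *
def look(tag):
    s=env.get_state();t=s["tcp_pos"];R=s["tool_rot"];u=R[:,0];print(s["time"],t.round(4),"yaw",np.degrees(np.arctan2(u[1],u[0])).round(2),"tau",np.round(R.T@s["torque"],3),s["wrist_force"].round(2))
    gz=t[2]+.019;ims=[]
    for n in("top","side"):
        d=grab(n);W=pts(d);ims.append(d["color"][...,::-1])
        q=(W-t);q[...,2]=W[...,2]-gz
        s_=q@u;w_=q@R[:,1]
        b=(np.abs(w_)<.035)&(s_>.035)&(s_<.125)&(np.abs(q[...,2])<.03)
        if b.sum()>20:
            f=np.polyfit(s_[b],w_[b],1);g=np.polyfit(s_[b],q[b][:,2],1);print(n,"lat",f.round(4),"vert",g.round(4),b.sum())
        wt=(np.abs(w_)<.04)&(s_<-.045)&(s_>-.12)&(q[...,2]>-.045)&(q[...,2]<.03)
        if wt.sum()>10: print(n,"weight s",s_[wt].min(),s_[wt].max(),"z max",np.percentile(q[wt][:,2],95),wt.sum())
        tp=(np.abs(w_)<.03)&(s_>.1)&(s_<.26)&(q[...,2]>-.05)&(q[...,2]<.03)
        if tp.sum()>10: print(n,"tmpl s max",np.percentile(s_[tp],99),"z 2%,98%",np.percentile(q[tp][:,2],[2,98]),"lat med",np.median(w_[tp]))
        # jig-relative template estimates
    return ims
E
python3 - <<'E'
from lv import *
a,b=look("l1")
cv2.imwrite("pics/lift.png",np.hstack([cv2.resize(a[160:360,120:400],(400,286)),cv2.resize(b[100:300,120:400],(400,286))]))
E
```

```text
18.75 [0.4715 0.2762 0.1422] yaw -106.76 tau [-0.017 -0.019 -0.022] [-0.79 -1.   -8.71]
top lat [ 0.0051 -0.0014] vert [-0.0098  0.0069] 216
top tmpl s max 0.20533646120686663 z 2%,98% [-0.0083811   0.01249349] lat med -0.0008334591768333664
side lat [-0.021   0.0007] vert [-0.01    0.0052] 65
side weight s -0.08373711649057106 -0.04906444774992321 z max 0.009586468564994316 36
side tmpl s max 0.2130901265576355 z 2%,98% [-0.03651133  0.01090327] lat med -0.0011577596515623002
```

View pics/lift.png

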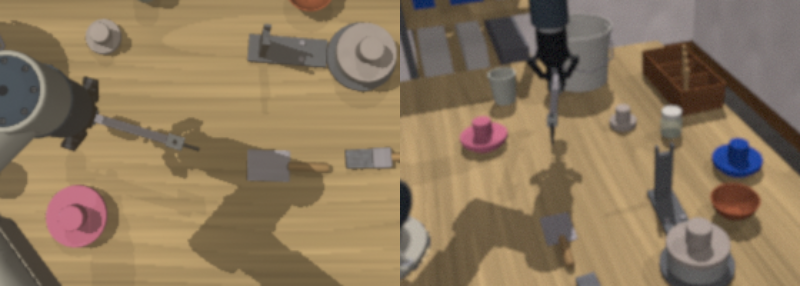

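The picture shows the lever held level (slope about 0.01) with its template at (190,147) in the left half. Balance is good (0.02 N m). Next: raise it, carry it over, and turn it.

drive_tool(rows=[0, 0, -0.5, 0, 0, 0, -1, 0, 0, -1, 0, 0, 0, -1, 0, 0, -1.5, 0, 0, 0, -1, 0, 0, -1.5, 0, 0, 0, -1, 0, 0, -1.5, 0, 0, 0, -1, 0, 0, -1.5, 0, 0, 0, -1, 0, 0, -1, 0, 0, 0, -1, 0, 0, -0.5, 0, 0, 0, -1, 0, 0, 0, 0, 0, 0, -1])

```text
time: 19.75
tcp_pos: [0.4722, 0.2766, 0.2337]
tool_rot: [[-0.288, -0.958, 0.001], [-0.958, 0.288, 0.001], [-0.001, -0.001, -1.0]]
wrist_force: [0.8, 1.1, -8.7]
width: 0.014
grip_force: 107.7
```

drive_tool(rows=[0.3, -0.2, 0, 0, 0, 0, -1, 0.6, -0.5, 0, 0, 0, 0, -1, 1, -0.8, 0, 0, 0, 0, -1, 1.4, -1.2, 0, 0, 0, 0, -1, 1.8, -1.5, 0, 0, 0, 0, -1, 2.0, -1.7, 0, 0, 0, 0, -1, 2.1, -1.7, 0, 0, 0, 0, -1, 2.1, -1.7, 0, 0, 0, 0, -1, 2.1, -1.7, 0, 0, 0, 0, -1, 2.1, -1.7, 0, 0, 0, 0, -1, 2.1, -1.7, 0, 0, 0, 0, -1, 2.1, -1.7, 0, 0, 0, 0, -1, 2.1, -1.7, 0, 0, 0, 0, -1, 2.1, -1.7, 0, 0, 0, 0, -1, 2.0, -1.7, 0, 0, 0, 0, -1, 1.8, -1.5, 0, 0, 0, 0, -1, 1.4, -1.1, 0, 0, 0, 0, -1, 1, -0.8, 0, 0, 0, 0, -1, 0.5, -0.4, 0, 0, 0, 0, -1, 0.1, -0.1, 0, 0, 0, 0, -1])

```text
time: 21.75
tcp_pos: [0.6239, -0.0902, 0.2327]
tool_rot: [[-0.289, -0.957, -0.001], [-0.957, 0.289, 0.0], [0.0, 0.001, -1.0]]
wrist_force: [-0.6, 0.1, -9.6]
width: 0.0138
grip_force: 107.7
```

drive_tool(rows=[0, 0, 0, 0, 0, -0.5, -1, 0, 0, 0, 0, 0, -1, -1, 0, 0, 0, 0, 0, -2, -1, 0, 0, 0, 0, 0, -2, -1, 0, 0, 0, 0, 0, -2, -1, 0, 0, 0, 0, 0, -2, -1, 0, 0, 0, 0, 0, -1.5, -1, 0, 0, 0, 0, 0, -0.8, -1, 0, 0, 0, 0, 0, 0, -1, 0, 0, 0, 0, 0, 0, -1])

```text
time: 22.75
tcp_pos: [0.6239, -0.0897, 0.233]
tool_rot: [[-0.086, -0.996, 0.0], [-0.996, 0.086, 0.0], [-0.0, -0.0, -1.0]]
wrist_force: [-0.3, 0.0, -8.3]
width: 0.0142
grip_force: 107.7
```

```bash
python3 - <<'E'
from lv import *
a,b=look("l2")
cv2.imwrite("pics/over.png",np.hstack([cv2.resize(a[120:300,260:460],(400,360)),cv2.resize(b[140:340,210:432],(400,360))]))
E
```

```text
22.75 [ 0.6239 -0.0897  0.233 ] yaw -94.95 tau [-0.004 -0.056  0.031] [-0.3   0.03 -8.33]
top lat [-0.0266  0.0027] vert [-0.001   0.0044] 261
top weight s -0.0952038198951013 -0.04517059608241955 z max 0.010276706512638378 313
top tmpl s max 0.2053379255497094 z 2%,98% [-0.03150879  0.01099351] lat med 0.0012362383594142073
side lat [-0.0048  0.0031] vert [-0.0136  0.0037] 154
side weight s -0.09396059690230962 -0.05158995836698698 z max 0.008839019324639529 90
side tmpl s max 0.21115955008960843 z 2%,98% [-0.03781259  0.00963085] lat med 0.003313377439493757
```

View pics/over.png

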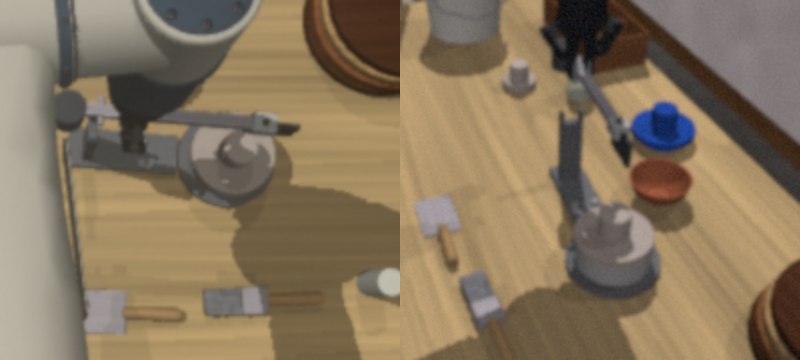

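The lever is level over the jigger. In the left half its template end is at (290,127), shifted by parallax because it is high up. I'll lower it 39 mm and trim sideways.

drive_tool(rows=[0.1, -0.25, 0.3, 0, 0, 0, -1, 0, 0, 0.6, 0, 0, 0, -1, 0, 0, 0.8, 0, 0, 0, -1, 0, 0, 0.8, 0, 0, 0, -1, 0, 0, 0.7, 0, 0, 0, -1, 0, 0, 0.4, 0, 0, 0, -1, 0, 0, 0.2, 0, 0, 0, -1, 0, 0, 0, 0, 0, 0, -1, 0, 0, 0, 0, 0, 0, -1])

```text
time: 23.75
tcp_pos: [0.6265, -0.0911, 0.1954]
tool_rot: [[-0.086, -0.996, 0.001], [-0.996, 0.086, -0.0], [0.0, -0.001, -1.0]]
wrist_force: [-0.7, 0.3, -8.1]
width: 0.0141
grip_force: 107.7
```

```bash
python3 - <<'E'
from lv import *
a,b=look("l3")
# same-camera check: template/clamp and mould in world from top depth
d=grab("top");W=pts(d);near=lambda c,r:np.hypot(W[...,0]-c[0],W[...,1]-c[1])<r
k=near((.61,-.267),.05)&(W[...,2]>.2);print("bar end pts",k.sum(),"y min",np.percentile(W[k][:,1],1),"x at tip",np.median(W[k][:,0]))
k2=near((.628,-.07),.12)&(W[...,2]>.2)&(W[...,1]>-.08)&(W[...,1]<.03);print("weight",W[k2].min(0),W[k2].max(0))
m=near((.61,-.267),.075)&(W[...,2]>.055)&(W[...,2]<.07);P=W[m];(x,y),R=cv2.minEnclosingCircle((P[:,:2]*1000).astype(np.float32));print("flange",x,y,R)
cv2.imwrite("pics/fin.png",np.hstack([cv2.resize(a[120:300,260:460],(400,360)),cv2.resize(b[140:340,210:432],(400,360))]))
E
```

```text
23.75 [ 0.6265 -0.0911  0.1954] yaw -94.94 tau [ 0.048 -0.     0.006] [-0.67  0.33 -8.07]
top lat [-0.0307  0.0029] vert [0.0106 0.0036] 241
top weight s -0.09570026506537593 -0.04518134948007532 z max 0.010598565572695501 290
top tmpl s max 0.20532093965270115 z 2%,98% [-0.03196133  0.01219977] lat med 0.0012243615389821677
side lat [-0.0068  0.0032] vert [-0.0018  0.0029] 156
side weight s -0.09543178013400937 -0.052553814234447785 z max 0.008797956822486984 85
side tmpl s max 0.21108727928889953 z 2%,98% [-0.03818726  0.00972489] lat med 0.0031780865985369076
bar end pts 231 y min -0.29521847497594783 x at tip 0.6112902871617756
weight [ 0.54248812 -0.07999589  0.20065238] [0.6712636  0.02960326 0.62234548]
flange 610.9581298828125 -262.43511962890625 61.752113342285156
```

View pics/fin.png

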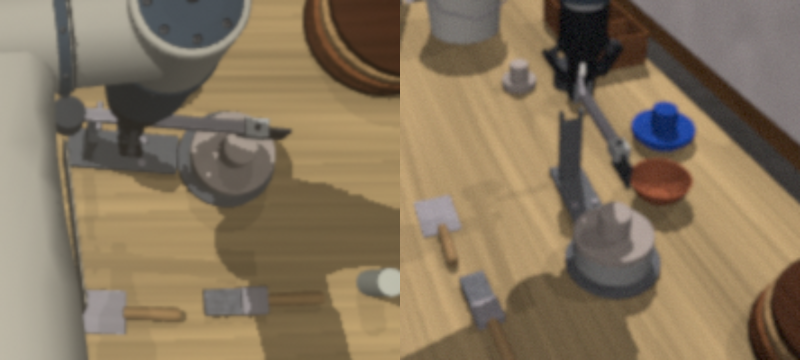

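The lever is level. Its template tip is at y ≈ -0.295, so the template's middle is at about (0.611, -0.266), over the cup's axis. I'll let it settle, then hand in.

drive_tool(rows=[0, 0, 0, 0, 0, 0, -1, 0, 0, 0, 0, 0, 0, -1, 0, 0, 0, 0, 0, 0, -1, 0, 0, 0, 0, 0, 0, -1, 0, 0, 0, 0, 0, 0, -1])

```text
time: 24.4
tcp_pos: [0.6263, -0.091, 0.195]
tool_rot: [[-0.086, -0.996, -0.0], [-0.996, 0.086, -0.0], [0.0, 0.0, -1.0]]
wrist_force: [0.6, -0.8, -9.2]
width: 0.014
grip_force: 107.7
```

```bash
python3 -c "
from station import ticket
print(ticket.job_done())"
```

```text
the job is handed in; nothing more can be done
None
```

I handed the job in at 24.4 s: by the last camera check the mould sits level in the cup and the lever is held level and still by its balance point, template over the mould and pin over the fork; no verdict came back.

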